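Turn the screwdriver round in the hand and push the blank home in the drilling jig

TASK

The wooden blank under the clear cover of the drilling jig has to be pushed fully home against the end stop, but the slot in the jig's front admits only the screwdriver's steel shaft. The screwdriver is stowed handle-first in the tool rack: draw it out by its shaft, lay it down on the bench clear of the rack and let go, then take it by its handle and push the blank home through the slot with the blade. Finally leave the screwdriver lying on the bench, outside the jig and the rack, and do not disturb the tin, the loose offcut or the dowel.

Things in the scene. Friction and masses are not known exactly. Their poses are not given: they have to be found in the camera images.
- screwdriver: Slotted screwdriver, 220 mm long, about 0.09 kg, red handle. Origin: middle of its length, 14 mm below its axis as it lies at the start; own -y points to the blade: steel shaft 6 mm thick from y = -110 (tip) to +12 mm, handle 28 mm thick from +12 to +110 mm. Lies level on its handle, may roll. Starts handle-first in either bay of the rack, 75 to 95 mm of shaft sticking out.
- screwdriver_tip (a point): Blade tip of the screwdriver, on its axis.
- screwdriver_butt (a point): Far end of the screwdriver's handle, on its axis, 220 mm from the tip.
- rack: Fixed wooden rack, 156 mm deep, 144 mm wide, 48 mm high, with two bays open only at the front, floored by the bench. Origin: centre of the front edge at bench level; own +x points into the bays. Bay centre lines at y = -33 and +33 mm; each bay 54 mm wide, 38 mm high, 148 mm deep. One holds the screwdriver, the other the dowel.
- jig: Fixed drilling jig, 167 x 76 x 39 mm (54 mm high at its steel bush), plywood sides, clear cover, feet 8 mm high out 20 mm at each side. Origin: middle of the slot, outer face of the front plate, bench level; own +x = push direction. Slot 18 mm wide from the bench to 34 mm up, plate 8 mm thick; channel behind 52 mm wide, 34 mm high, floored by the bench, to the stop's face at x = 153 mm.
- jig_slot (a point): Middle of the slot at the outer face of the jig's front plate, 15 mm above the bench; axes as the jig's.
- jig_stop (a point): Middle of the face of the jig's end stop, 13 mm above the bench; axes as the jig's.
- blank: Wooden blank 85 x 45 x 26 mm, about 0.08 kg, loose in the jig's channel. Origin: centre of its underside; own y along its 85 mm length. Home: origin 42.5 mm short of the stop's face, near end 68 mm behind the outer face of the front plate. Starts 20 to 45 mm short of home and slides with under 2 N.
- dowel: Wooden dowel, 16 mm thick, 140 mm long, lying in the other bay of the rack with 35 to 55 mm sticking out. Loose; to be left alone. Origin: underside of its middle, own y along it.
- wax_tin: Round tin 67 mm across, 36 mm high, loose on the bench, to be left alone. Origin: centre of its underside.
- offcut: Wooden offcut 95 x 50 x 28 mm, loose on the bench in front of the drawer cabinet and the box, to be left alone. Origin: centre of its underside, own y along its length.

How it is judged (in metres and radians):
On the way, in this order (a step that is already met when the one before it is completed fails the run):
1. the screwdriver lies still on the bench, let go, its handle wholly out of the rack ((x of screwdriver_butt in the frame of rack below 0 m or y of screwdriver_butt in the frame of rack above 0.072 m or y of screwdriver_butt in the frame of rack below -0.072 m) and (x of screwdriver_tip in the frame of rack below 0 m or y of screwdriver_tip in the frame of rack above 0.072 m or y of screwdriver_tip in the frame of rack below -0.072 m) and contact force between the fingers and screwdriver below 0.1 N and height (world z) of each of screwdriver_tip, screwdriver_butt below 0.04 m and linear speed of screwdriver below 0.03 m/s), for 0.2 s.
2. the screwdriver is held by its handle (y of the grasp point in the frame of screwdriver above 0.012 m and contact force between the fingers and screwdriver above 1 N), for 0.1 s.
3. the held screwdriver's blade, in through the slot, presses the blank home (within 3 mm of the stop) (x of blank in the frame of jig above 0.1075 m and contact force between screwdriver and blank above 0.2 N and x of screwdriver_tip in the frame of jig above 0.06 m), for 0.05 s.
At the end, for the whole second after the job is handed in: The blank's far end is within 3 mm of the jig's stop; the screwdriver lies still and flat on the bench (both ends under 35 mm high), released, both its ends outside the jig and the rack; the tin and the offcut are within 20 mm and the dowel within 30 mm of where they were (x of blank in the frame of jig above 0.1075 m and (x of screwdriver_butt in the frame of rack below 0 m or y of screwdriver_butt in the frame of rack above 0.072 m or y of screwdriver_butt in the frame of rack below -0.072 m) and (x of screwdriver_tip in the frame of rack below 0 m or y of screwdriver_tip in the frame of rack above 0.072 m or y of screwdriver_tip in the frame of rack below -0.072 m) and (x of screwdriver_tip in the frame of jig below 0 m or y of screwdriver_tip in the frame of jig above 0.038 m or y of screwdriver_tip in the frame of jig below -0.038 m) and (x of screwdriver_butt in the frame of jig below 0 m or y of screwdriver_butt in the frame of jig above 0.038 m or y of screwdriver_butt in the frame of jig below -0.038 m) and height (world z) of screwdriver_tip between 0 and 0.035 m and height (world z) of screwdriver_butt between 0 and 0.035 m and linear speed of screwdriver below 0.03 m/s and angular speed of screwdriver below 0.3 rad/s); the robot touches nothing.
It fails at once if the tin or the offcut is moved by more than 20 mm, or the dowel by more than 30 mm (distance of any of wax_tin, offcut from where it was at the start of the episode above 0.02 m or distance of dowel from where it was at the start of the episode above 0.03 m).
It also fails if it takes over 62 s, if anything falls off the work surface, if the arm or the gripper's body presses on something with over 40 N, if the wrist force passes 120 N, or if a joint passes its speed limit or range.

ROBOT

A 6-joint arm with a two-finger parallel gripper is mounted at the origin on a cart in front of the work surface, level with it; the furniture and walls round the work are solid. World frame = base frame: x ahead of the robot, y to its left, z up, the work surface at z = 0. Lengths are in mm, angles in rad, forces in N, time in s.
With the tool pointing down it reaches from about 300 to 875 mm from the base axis. Payload 4.2 kg.
Tool frame: the origin (TCP) lies midway between the tips of the shut fingers; the grasp point (between the pads) lies 19 mm behind it (env.grip_depth is the distance from the TCP to the grasp point, in mm); z points along the fingers, y is the direction in which the jaws open and shut (so a half turn about z gives the same grasp; the last joint's range is limited). The gripper opens to 85 mm and grips with 20 to 120 N. Pads are 22 mm wide; open, the fingers measure 114 mm over their backs; the gripper's body (76 mm by 85 mm) begins 54 mm behind the grasp point. The pads swing forward as they close: fully open they stand 13 mm farther back than shut.
Start: joints at [1.325, 0.32, 1.565, -0, 1.257, -0.02], TCP at [128.735, 560.418, 231.338] pointing down, gripper open.
Joint ranges: [-3.11, 3.11], [-0.84, 2.01], [0.21, 2.61], [-1.34, 4.49], [0.05, 2.63], [-2.56, 2.56]. Speed limits (rad/s): [2.57, 2.57, 3.14, 3.14, 3.14, 3.14].

INTERFACE

Orientations are given as [roll, pitch, yaw] about the fixed x, y, z axes, in that order (R = Rz(yaw) Ry(pitch) Rx(roll)).
In Python, from plant import env gives the robot as it stands. Calls block until the motion is done:
- env.goto(position, orientation): joint-space move of the TCP to a pose.
- env.move_straight(position, rot=None, rate=150): straight line of the TCP; rot=None keeps the orientation; rate is the mean speed in mm/s.
- env.move_j(angles): joint-space move.
- env.move_gripper(opening, grip_force=None): finger opening in mm; grip_force is the grip in N (None keeps the last); returns when the fingers have stopped.
- env.dwell(seconds).
- env.inverse_kinematics(position, orientation): joint angles nearest the present ones, or None.
- env.get_state(): the state.
- env.grab_frame(name): name is "side" or "top"; returns the picture (480x640x3 uint8, red, green, blue); there is no depth.
- env.camera_model(name): a dict with "vfov" (degrees; the focal length in pixels is half the picture's height over the tangent of half this angle, whatever the lens; pixels are square), "cx", "cy" (the principal point, pixels), "origin" and "orientation" of the camera in the world. Camera axes: x right, y down, z forward; pixel columns grow to the right and rows downward; lengths in mm; the calibration is good to about 2 mm. A picture is of the moment at which its call begins. camera_model takes no time and is no camera call.
A pose or a line that the arm cannot do raises env.Unreachable and nothing moves.
- env.finish_job(): hands the job in, once; it reports no verdict.
The state is a dict: "clock": time; "joint_positions": joint angles; "dq": joint speeds; "effort": joint torques, N m; "tcp_pos": TCP position; "tcp_rot": TCP orientation; "force": force on the tool from outside, world axes, zero at the start; "wrist_torque": the same for the moment, N m; "opening": finger opening in mm.
Only numpy, scipy, OpenCV 4.12 (cv2) and the standard library are available. Lean on these libraries where they do the work, as an engineer would, in place of code of your own. Each camera call takes 0.05 s, during which the arm holds its last target.

## Working session

There is one attempt and no reset: what is moved stays moved. The work goes in short steps, each a Python script; the robot and the scene stay as the last script left them, time stands still between calls to the robot, and variables do not carry over. Pictures are saved under pics/ and viewed, and the job is handed in when it is done.

```bash
ls; mkdir -p pics; python3 - <<'E'
from plant import env
import cv2
for n in("top","side"):
    cv2.imwrite(f"pics/{n}0.png",env.grab_frame(n)[:,:,::-1]); print(n,env.camera_model(n))
print(env.get_state())
E
```

```text
pics
top {'vfov': 47.16342161150196, 'cx': 315.3992084294258, 'cy': 240.1514512759026, 'origin': array([404.31503005, 266.52677285, 944.22616907]), 'orientation': array([-3.01426895,  0.02968597, -1.57498413])}
side {'vfov': 48.02945022026519, 'cx': 323.31003873742264, 'cy': 231.84366040802993, 'origin': array([ 143.06488071, 1005.63801082,  514.08723094]), 'orientation': array([-2.07311909e+00,  2.58297072e-04, -2.65522740e+00])}
{'clock': 0.1, 'joint_positions': array([ 1.32498193e+00,  3.20224156e-01,  1.56557665e+00, -2.28627494e-05,
        1.25744941e+00, -1.99942043e-02]), 'dq': array([ 0.00030762, -0.00014785, -0.00323418,  0.00180284, -0.00027684,
        0.00025924]), 'effort': array([-4.53764505e-05, -4.16408086e+01, -2.34704572e+01, -1.24780549e-04,
        4.69059160e-03, -1.21149554e-05]), 'tcp_pos': array([128.63852845, 559.96187381, 230.56093639]), 'tcp_rot': array([-3.13993499e+00, -1.14060061e-05,  2.91577952e+00]), 'force': array([0.0535801 , 0.19754295, 0.77537448]), 'wrist_torque': array([-0.00957851, -0.00172245, -0.04608157]), 'opening': 85.17216813514084}
```

View pics/top0.png

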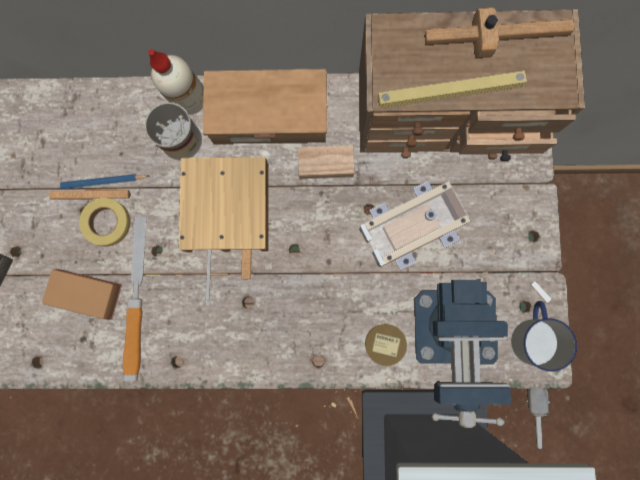

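View pics/side0.png

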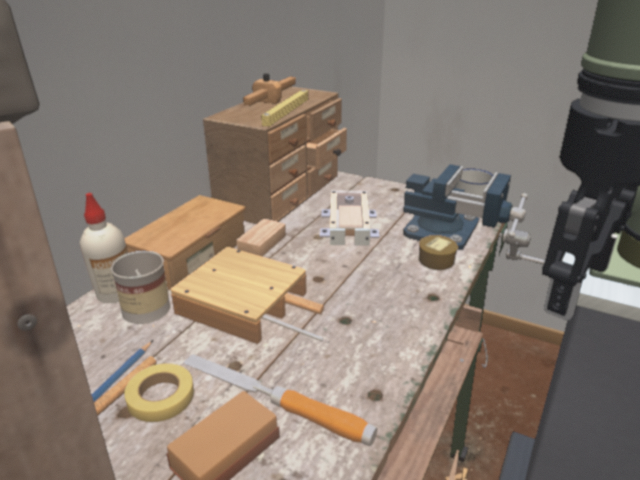

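```bash
cat > h.py <<'E'
import numpy as np, cv2
from scipy.spatial.transform import Rotation as R
from plant import env
def cam(n):
    m=env.camera_model(n); f=240/np.tan(np.radians(m['vfov']/2))
    return f,m['cx'],m['cy'],np.array(m['origin']),R.from_euler('xyz',m['orientation']).as_matrix()
def ray(n,u,v):
    f,cx,cy,o,M=cam(n); return o,M@np.array([(u-cx)/f,(v-cy)/f,1])
def onz(n,u,v,z):
    o,d=ray(n,u,v); return (o+d*(z-o[2])/d[2])
def proj(n,p):
    f,cx,cy,o,M=cam(n); q=M.T@(np.array(p)-o); return cx+f*q[0]/q[2],cy+f*q[1]/q[2]
def save(n,name,box=None,s=1):
    im=env.grab_frame(n)[:,:,::-1].copy()
    if box: im=im[box[1]:box[3],box[0]:box[2]]
    cv2.imwrite(name,cv2.resize(im,None,fx=s,fy=s,interpolation=cv2.INTER_CUBIC)); return im
E
python3 - <<'E'
from h import *
im=cv2.imread('pics/top0.png')
a=cv2.resize(im[145:315,165:285],None,fx=5,fy=5,interpolation=2)[:,:]
a=cv2.resize(im[150:310,170:280],None,fx=3.7,fy=3.7,interpolation=2)
b=cv2.resize(im[175:275,350:480],None,fx=6,fy=6,interpolation=2)
cv2.imwrite('pics/rackz.png',a);cv2.imwrite('pics/jigz.png',b)
s=cv2.imread('pics/side0.png')
cv2.imwrite('pics/sidez.png',cv2.resize(s[170:350,160:480],None,fx=2.5,fy=2.5,interpolation=2))
print(onz('top',0,0,0)[:2],onz('top',640,480,0)[:2],onz('top',320,240,0))
E
```

```text
[982.5017947  881.79782253] [ 131.0247914  -228.26949514] [525.56168626 286.08674807   0.        ]
```

View pics/rackz.png

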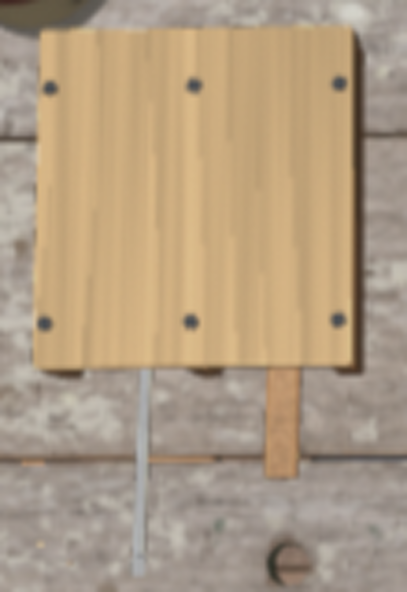

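View pics/jigz.png

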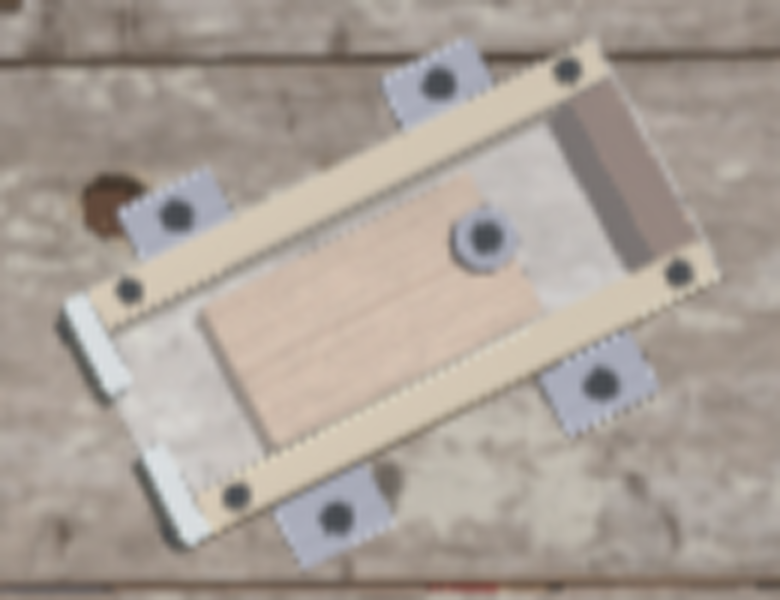

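View pics/sidez.png

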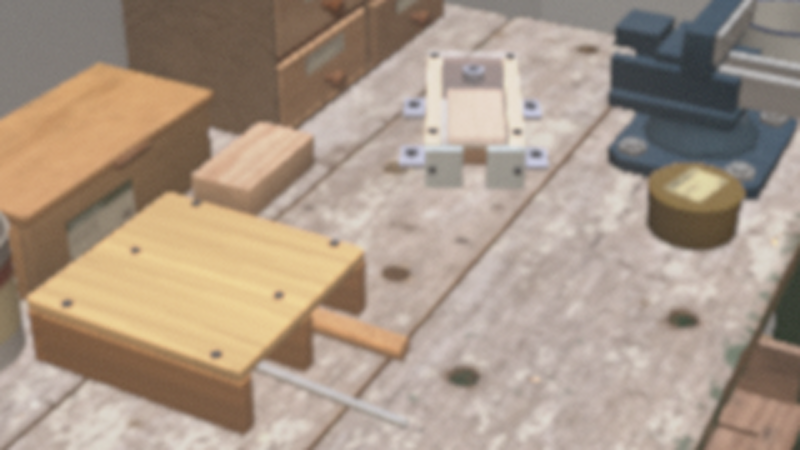

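```bash
python3 - <<'E'
from h import *
np.set_printoptions(precision=1,suppress=True)
def P(x,y,s,ox,oy,z): return onz('top',ox+(x+.5)/s-.5,oy+(y+.5)/s-.5,z)
r=lambda x,y,z:P(x,y,3.7,170,150,z)
j=lambda x,y,z:P(x,y,6,350,175,z)
print('rack FL FR BR BL');c=[r(*q,48) for q in((35,367),(352,367),(354,30),(42,30))]
for q in c:print(q)
print('widths',np.linalg.norm(c[0]-c[1]),np.linalg.norm(c[1]-c[2]),np.linalg.norm(c[0]-c[3]))
print('tip',r(138,573,14),'shaft@rack',r(145,375,14)); print('dowel',r(266,477,16),r(299,477,16),r(267,372,16))
d=[j(*q,39) for q in((65,300),(190,547),(720,275),(598,38))]
for q in d:print(q)
print(np.linalg.norm(d[0]-d[1]),np.linalg.norm(d[1]-d[2]),np.linalg.norm(d[0]-d[3]))
ax=(d[2]+d[3]-d[0]-d[1])/2; yaw=np.arctan2(ax[1],ax[0]);print('yaw',yaw, 'slot',(d[0]+d[1])/2)
b=[j(*q,26) for q in((200,313),(272,450),(545,305),(470,178))]
for q in b:print('blank',q)
print('blank nominal?',np.mean(b,0))
# slot edges
print('slotedges',j(113,400,39),j(143,455,39))
for q in((118,208),(205,168),(385,80),(470,38),(655,375),(575,437),(305,567),(390,518)): print('foot',j(*q,8))
# tin
print('tin',onz('top',386,345,36),'offcut',[onz('top',*q,28) for q in((299,148),(353,146),(354,174),(301,177))])
E
```

```text
rack FL FR BR BL
[506.6 518.1  48. ]
[505.5 376.1  48. ]
[659.5 376.3  48. ]
[661.3 519.2  48. ]
widths 142.07618475055085 154.04294991739985 154.77871854780219
tip [415.3 477.6  14. ] shaft@rack [506.3 476.3  14. ]
dowel [458.7 419.1  16. ] [458.6 403.9  16. ] [507.1 419.3  16. ]
[545.9 217.9  39. ]
[477.  184.7  39. ]
[551.2  37.6  39. ]
[618.4  68.7  39. ]
76.40159592775838 164.7735084777512 165.94382304580907
yaw -1.1111164852665736 slot [511.5 201.3  39. ]
blank [543.9 179.5  26. ]
blank [505.1 160.2  26. ]
blank [545.3  83.2  26. ]
blank [581.6 103.   26. ]
blank nominal? [544.  131.5  26. ]
slotedges [517.8 205.1  39. ] [502.5 197.1  39. ]
foot [577.3 200.7   8. ]
foot [588.8 175.5   8. ]
foot [614.  123.3   8. ]
foot [626.1  98.6   8. ]
foot [527.7  49.2   8. ]
foot [510.1  72.4   8. ]
foot [473.7 149.6   8. ]
foot [487.4 125.3   8. ]
tin [348.6 179.3  36. ] offcut [array([681.7, 320.8,  28. ]), array([684. , 228.1,  28. ]), array([634.8, 227. ,  28. ]), array([630.7, 317.4,  28. ])]
```

```bash
python3 - <<'E'
from h import *
pi=np.pi
for p,y in(((437,477.4,150),pi),((437,477.4,5),pi),((300,478,5),pi),((340,300,5),pi+1.45),((466,293,10),2.03),((340,420,10),pi/2)):
    print(p,y,env.inverse_kinematics(list(p),[pi,0,y]))
print(onz('top',200,388,0),onz('top',400,388,0))
env.move_gripper(40)
env.goto([437,477.4,120],[pi,0,pi])
s=env.get_state();print(s['clock'],s['tcp_pos'],s['tcp_rot'])
env.move_straight([437,477.4,35],rate=120)
save('side','pics/s1.png',(200,220,440,400),3)
E
```

```text
(437, 477.4, 150) 3.141592653589793 [ 0.81178189  0.48804546  1.50724221  0.          1.14630499 -0.75901443]
(437, 477.4, 5) 3.141592653589793 [ 0.81178189  0.63344066  1.65762291  0.          0.85052908 -0.75901443]
(300, 478, 5) 3.141592653589793 [ 9.89939669e-01  5.36573177e-01  1.86768312e+00 -4.44089210e-16
  7.37336357e-01 -5.80856658e-01]
(340, 300, 5) 4.591592653589793 [ 6.97614471e-01  4.15326927e-01  2.12670314e+00 -4.44089210e-16
  5.99562583e-01 -2.32318186e+00]
(466, 293, 10) 2.03 [ 5.40402066e-01  5.13770523e-01  1.89726073e+00 -4.44089210e-16
  7.30561401e-01  8.11983927e-02]
(340, 420, 10) 1.5707963267948966 [ 8.68991791e-01  5.02369511e-01  1.92141411e+00 -4.44089210e-16
  7.17809037e-01  8.68991791e-01]
[275.80116329 489.60603275   0.        ] [275.75243962 154.00600117   0.        ]
1.8833 [436.35106719 478.10170787 120.50818023] [ 3.14076078e+00  1.08274715e-04 -3.14099733e+00]
```

View pics/s1.png

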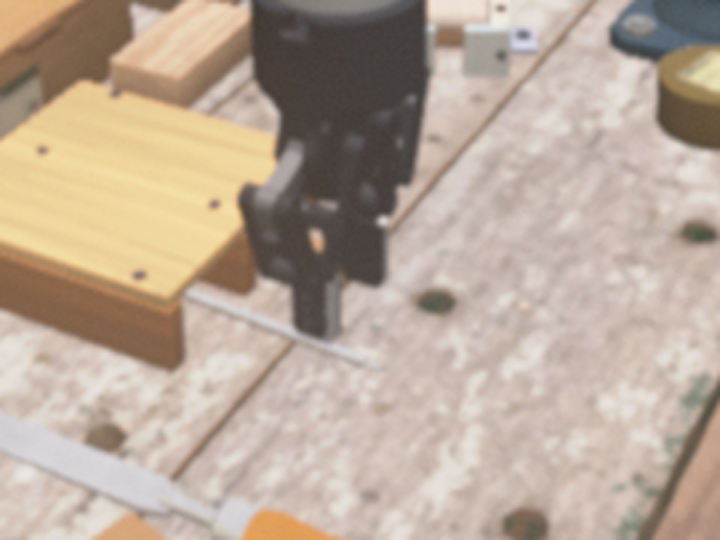

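The fingers straddle the shaft, with the blade tip at about zoomed (372,362), clear of the fingers. Next I descend, grip and pull it 25 mm as a check.

```bash
python3 - <<'E'
from h import *
env.move_straight([437,477.4,5],rate=80)
print(env.get_state()['tcp_pos'],env.get_state()['force'])
print(env.move_gripper(0,40))
s=env.get_state();print(s['opening'],s['tcp_pos'],s['force'])
env.move_straight([412,477.4,5],rate=60)
s=env.get_state();print(s['clock'],s['opening'],s['tcp_pos'],s['force'])
save('side','pics/s2.png',(200,220,440,400),3)
E
```

```text
[436.80171576 477.16573276   4.27216835] [0.291175   0.1872073  0.34935202]
False
3.263846732050963 [437.15719439 477.49872265   5.30866189] [-0.71636433 -0.71144868  0.77761897]
4.2917 3.7848277093872693 [411.2657738  477.39203568   5.02970751] [-0.62387719 -0.13872482  0.76002262]
```

View pics/s2.png

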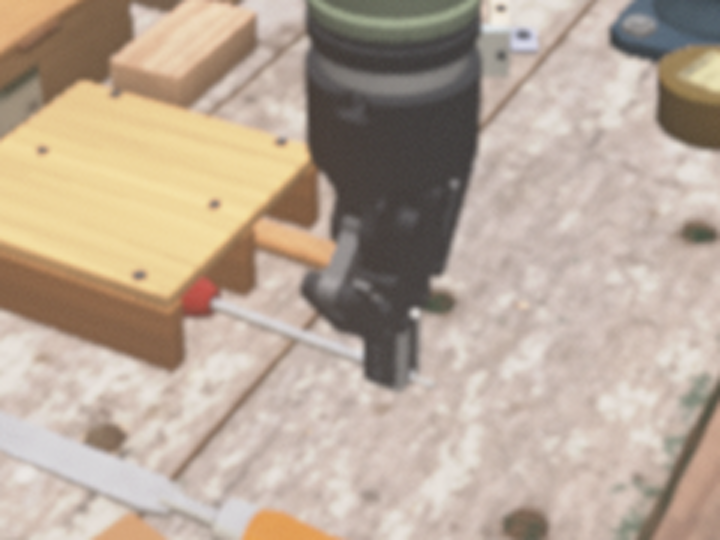

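The red handle is coming out at zoomed (200,297) and following the grip. I'll pull it fully clear and then swing it round.

```bash
python3 - <<'E'
from h import *
pi=np.pi
env.move_straight([290,477.4,5],rate=100)
s=env.get_state();print(s['clock'],s['opening'],s['tcp_pos'],s['force'])
save('side','pics/s3.png')
env.move_straight([292,455,5],rot=[pi,0,pi+.45],rate=50)
env.move_straight([320,380,5],rot=[pi,0,pi+1.0],rate=60)
env.move_straight([345,300,5],rot=[pi,0,pi+1.45],rate=60)
s=env.get_state();print(s['clock'],s['opening'],s['tcp_pos'],s['force'])
save('side','pics/s4.png')
E
```

```text
5.7083 3.747725785128277 [290.20119069 477.38880484   4.91752068] [-0.30595739 -0.09163165  0.64460041]
9.3917 3.452496008946531 [344.74434875 299.83410705   4.9118626 ] [-0.34762032 -0.3903158   1.16257827]
```

View pics/s3.png

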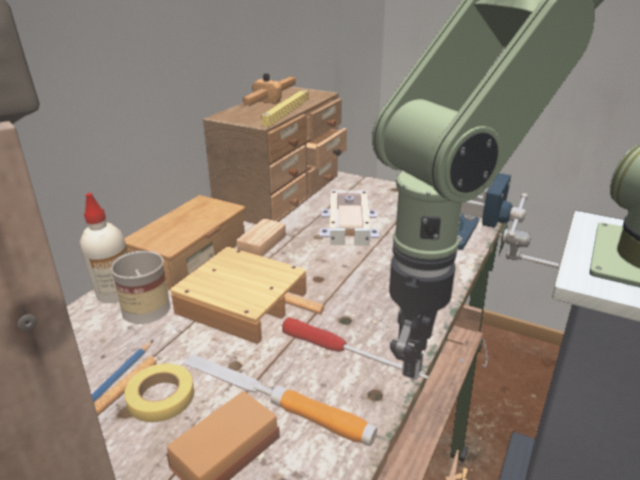

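View pics/s4.png

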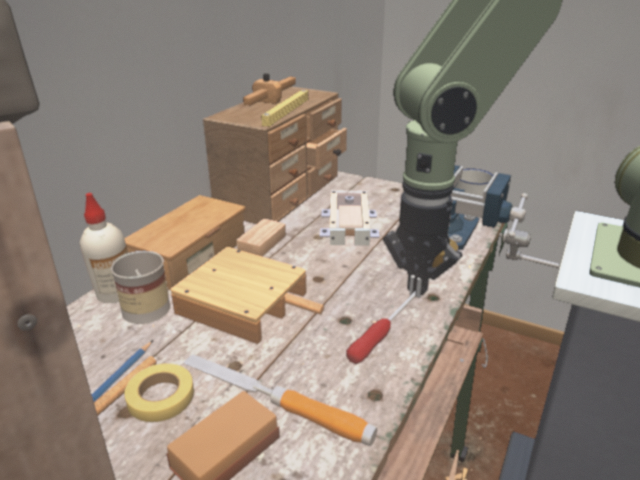

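The screwdriver is out and swung round, with the handle at about (370,340) in the side view and clear of the rack and chisel. I'll release it and take a picture.

```bash
python3 - <<'E'
from h import *
pi=np.pi
env.move_gripper(25)
env.dwell(.3)
env.move_straight([345,300,90],rate=120)
env.goto([420,180,250],[pi,0,2.5])
env.dwell(.3)
save('top','pics/t5.png');save('side','pics/s5.png')
print(env.get_state()['clock'])
E
```

```text
12.9
```

View pics/t5.png

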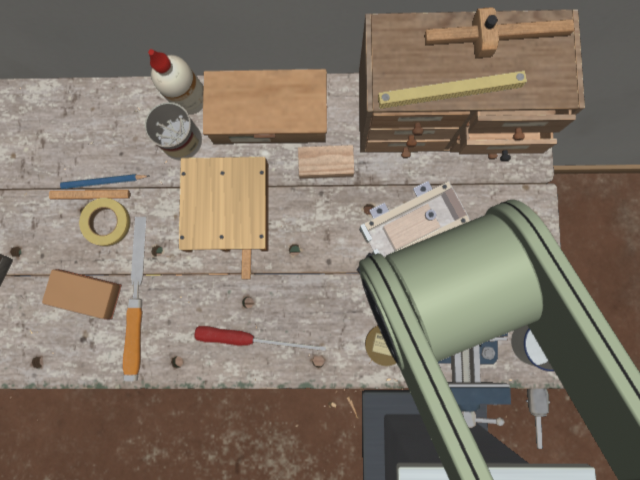

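View pics/s5.png

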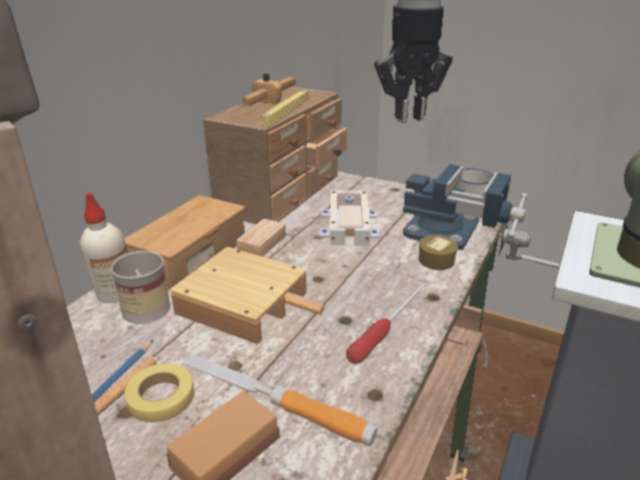

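The screwdriver lies flat and free on the bench: handle butt at about (196,333), handle front near (252,340), tip at about (323,348). I'll fit its axis from the red mask.

```bash
python3 - <<'E'
from h import *
im=cv2.imread('pics/t5.png');hsv=cv2.cvtColor(im,cv2.COLOR_BGR2HSV)
m=(((hsv[...,0]<6)|(hsv[...,0]>172))&(hsv[...,1]>140)&(hsv[...,2]>60)).astype(np.uint8)
m[:300]=0;m[380:]=0;m[:,:180]=0;m[:,270:]=0
v,u=np.nonzero(m);P=np.array([onz('top',a,b,16)[:2] for a,b in zip(u,v)])
c=P.mean(0);w=np.linalg.svd(P-c)[2][0]; w*=np.sign(-w[1])
t=(P-c)@w;print(len(P),c,w,np.arctan2(w[1],w[0]),t.min(),t.max())
print('butt',c+w*t.min(),'front',c+w*t.max(),'tip',onz('top',323,348.5,14))
E
```

```text
742 [363.13458175 449.8398083 ] [-0.11722233 -0.9931057 ] -1.6882887925135466 -46.93590852811396 49.49536832484277
butt [368.6365184  496.45212644] front [357.33261926 400.68567605] tip [341.72722921 281.76015578  14.        ]
```

```bash
python3 - <<'E'
from h import *
pi=np.pi
env.move_gripper(55)
y=pi-1.69
env.goto([360.8,428.5,100],[pi,0,y])
env.move_straight([360.8,428.5,2],rate=90)
env.move_gripper(0,60)
s=env.get_state();print(s['clock'],s['opening'],s['tcp_pos'],s['force'])
env.dwell(.2)
env.move_straight([360.8,428.5,12],rate=50)
env.dwell(.2)
s=env.get_state();print(s['clock'],s['opening'],s['tcp_pos'],s['force'])
env.move_straight([433.8,358.1,12],rot=[pi,0,2.03],rate=70)
env.dwell(.2)
save('top','pics/t6.png');save('side','pics/s6.png')
print(env.get_state()['clock'])
E
```

```text
16.275 23.976525183542677 [361.03510708 428.73815548   2.73472262] [-0.93513878 -0.69206832  5.05357076]
17.025 23.56433653052134 [360.64889867 428.33362455  11.72961974] [ 0.02918725 -0.01591379 -0.97088408]
18.925
```

View pics/t6.png

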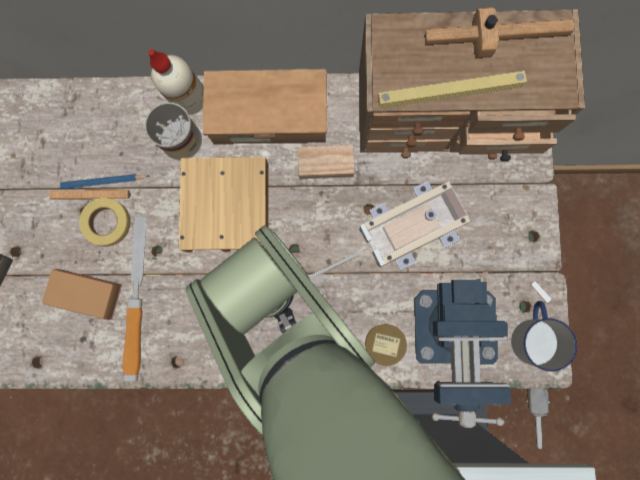

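View pics/s6.png

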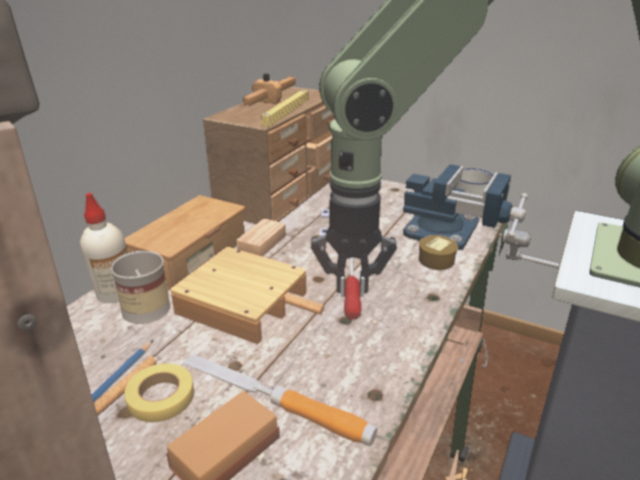

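```bash
python3 - <<'E'
from h import *
t=cv2.imread('pics/t6.png');cv2.imwrite('pics/t6z.png',cv2.resize(t[215:295,300:400],None,fx=7,fy=7,interpolation=2))
s=cv2.imread('pics/s6.png');cv2.imwrite('pics/s6z.png',cv2.resize(s[200:330,290:410],None,fx=4.5,fy=4.5,interpolation=2))
u=np.array([np.cos(-1.11),np.sin(-1.11)])
for x in(-60,-25,0):
  for z in(14,24): print(x,z,proj('top',[511.5+x*u[0],201.3+x*u[1],z]))
E
```

```text
-60 14 (np.float64(338.2563634345956), np.float64(262.63826672742135))
-60 24 (np.float64(338.32513575203603), np.float64(262.1233449014384))
-25 14 (np.float64(356.65247272977035), np.float64(253.37176986824372))
-25 24 (np.float64(356.91869825536), np.float64(252.75794432645543))
0 14 (np.float64(369.7667018497934), np.float64(246.76586418452916))
0 24 (np.float64(370.17340762693345), np.float64(246.08167329192003))
```

View pics/t6z.png

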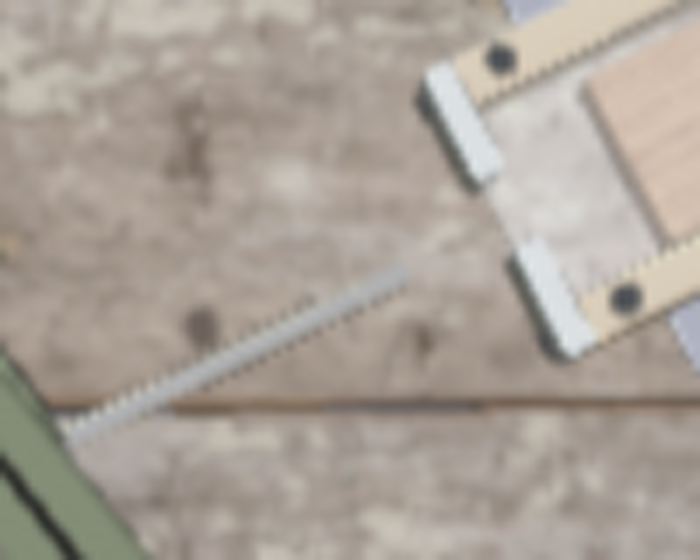

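View pics/s6z.png

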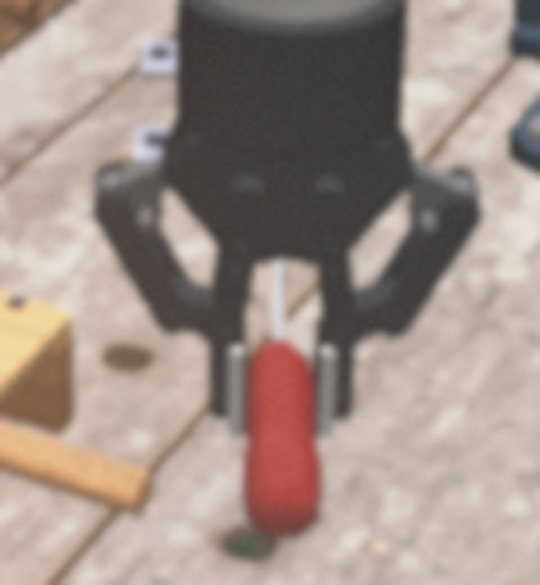

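The tip is at (358.2,253.3) against a predicted (356.9,252.8), and the shaft lines up with the slot gap. I'll lower it slightly, enter the slot and look again.

```bash
cat >> h.py <<'E'
U=np.array([np.cos(-1.11),np.sin(-1.11)])
S0=np.array([511.5,201.3])
def J(x,z): p=S0+(x-150)*U; return [p[0],p[1],z]   # x = jig x of tip
E
python3 - <<'E'
from h import *
env.move_straight(J(-25,7),rate=40)
f0=env.get_state()['force'];print(f0)
for x in(-5,10,20):
    env.move_straight(J(x,7),rate=40); s=env.get_state();print(x,s['clock'],s['force']-f0)
save('top','pics/t7.png',(300,175,480,295),4.4)
E
```

```text
[ 0.09770356  0.16827821 -0.32538469]
-5 19.85 [-0.71656116  1.61638635 -0.37905603]
10 20.375 [-0.49529614 -0.27824024 -1.82735039]
20 20.775 [-0.34239033 -0.31642489 -0.53589364]
```

View pics/t7.png

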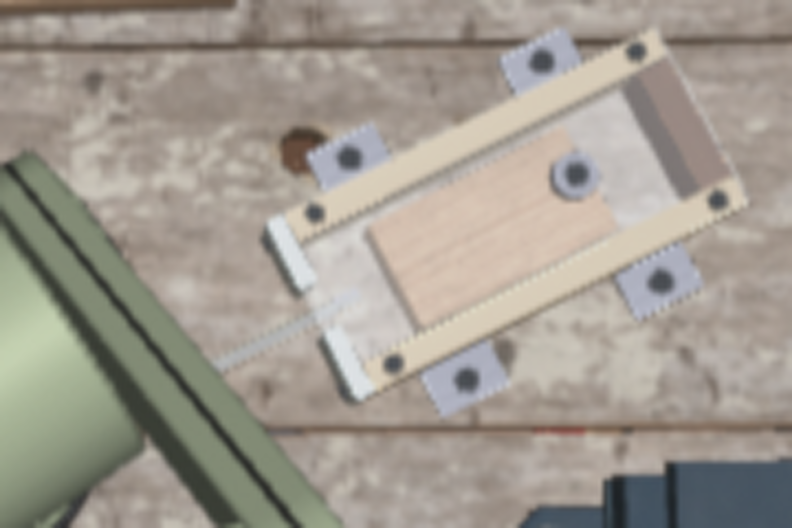

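The shaft passes through the middle of the slot, and the tip at zoomed (355,295) is aimed at the middle of the blank's near face at (392,278). Next is the push.

```bash
python3 - <<'E'
from h import *
env.dwell(.2)
f0=env.get_state()['force']
env.move_straight(J(55,7),rate=50)
x=55
while x<82:
    x+=2
    env.move_straight(J(x,7),rate=25); s=env.get_state();f=-(s['force']-f0)[:2]@U
    print(x,round(s['clock'],2),round(f,2),round(s['opening'],2))
    if f>8:break
env.dwell(.3)
s=env.get_state();print(-(s['force']-f0)[:2]@U,s['force']-f0)
save('top','pics/t8.png',(300,175,480,295),4.4)
E
```

```text
57 22.12 0.3 23.76
59 22.38 0.92 23.6
61 22.62 -0.2 23.7
63 22.88 -0.66 23.86
65 23.12 0.27 23.87
67 23.38 4.94 23.77
69 23.62 12.59 23.53
11.366218144917669 [-6.38065666  9.52215942  0.06299882]
```

View pics/t8.png

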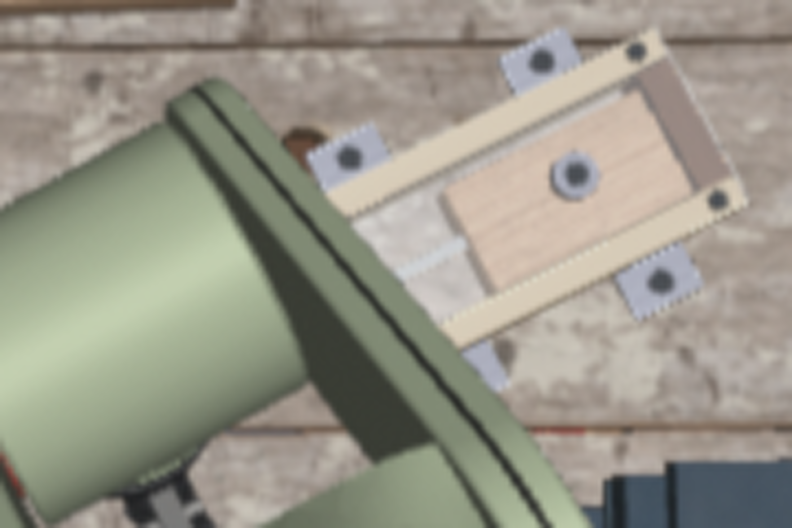

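The blank is flush against the stop (far edge along zoomed (635,90)-(695,190)) and pressed with 11 N. Next I back out and lay the screwdriver down.

```bash
python3 - <<'E'
from h import *
pi=np.pi
env.move_straight(J(50,7),rate=50)
env.move_straight(J(-35,7),rate=80)
env.move_straight([365,410,8],rot=[pi,0,pi-1.69],rate=80)
f0=env.get_state()['force']
env.move_straight([365,410,2.7],rate=25)
s=env.get_state();print(s['tcp_pos'],s['force']-f0)
env.move_gripper(55)
env.dwell(.3)
env.move_straight([365,410,100],rate=100)
env.goto([420,560,250],[pi,0,2.8])
env.dwell(.3)
save('top','pics/t9.png');save('side','pics/s9.png')
print(env.get_state()['clock'])
E
```

```text
[365.48808936 409.96626953   2.76962618] [-0.24799078 -0.01714076  4.06123911]
30.5833
```

View pics/t9.png

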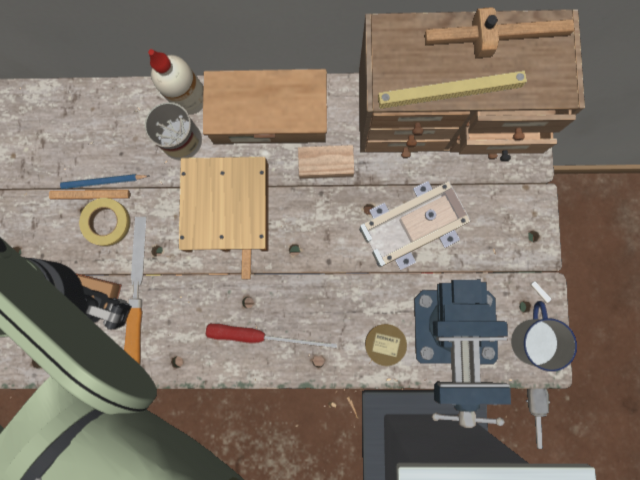

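View pics/s9.png

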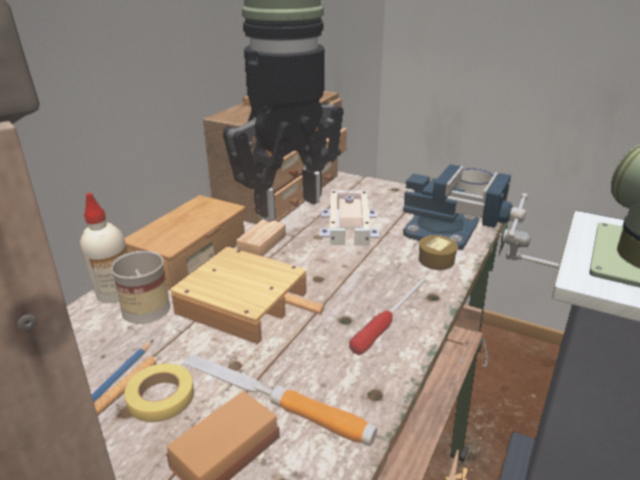

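```bash
python3 - <<'E'
from h import *
a=cv2.imread('pics/t0.png') if 0 else cv2.imread('pics/t9.png')
cv2.imwrite('pics/t9z.png',cv2.resize(a[175:275,350:480],None,fx=6,fy=6,interpolation=2))
b=cv2.imread('pics/top0.png')
d=cv2.absdiff(a,b).max(2)
for n,(x0,y0,x1,y1) in dict(tin=(360,320,410,370),offcut=(295,140,360,182),dowel=(238,248,256,285)).items(): print(n,d[y0:y1,x0:x1].max(),d[y0:y1,x0:x1].mean())
E
```

```text
tin 4 2.6664
offcut 5 2.928205128205128
dowel 4 2.8828828828828827
```

View pics/t9z.png

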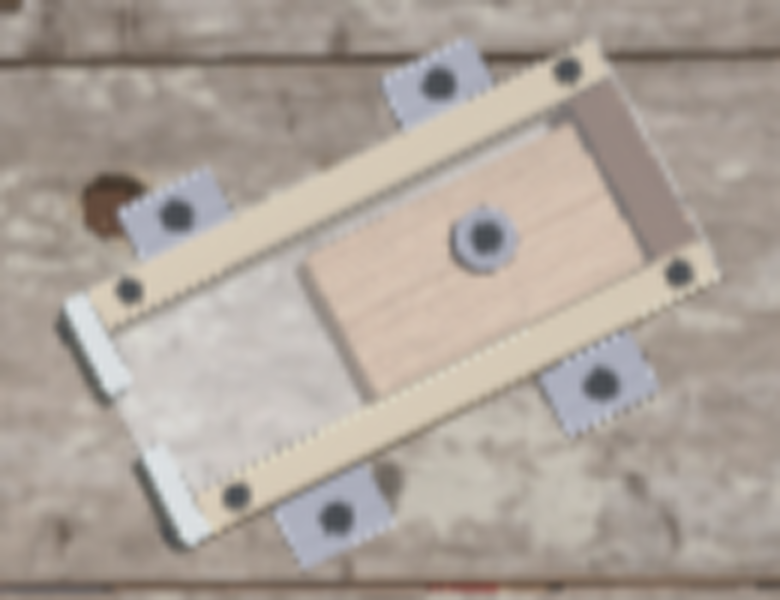

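```bash
python3 - <<'E'
from h import *
def X(x,y,z): p=onz('top',350+(x+.5)/6-.5,175+(y+.5)/6-.5,z)[:2]; return (p-S0)@U
print('near z26',X(303,268,26),X(372,400,26),'far z26',X(572,125,26),X(645,258,26))
E
```

```text
near z26 65.54198416146987 65.25641625372198 far z26 151.82776699367642 151.90253379900986
```

```bash
python3 - <<'E'
from h import *
print(env.finish_job(),env.get_state()['clock'])
E
```

```text
the job is handed in; nothing more can be done
the job is handed in; nothing more can be done
```

The blank is home against the end stop, and I handed the job in at about 31 s of the 62 s allowed. No verdict was reported.

I drew the screwdriver out of the rack by its shaft, laid it on the bench and let go. Then I took it by the handle, pushed the blank home through the slot, backed out, and laid it down again.

**Last checks:**
- **Blank:** While pushing, the force rose sharply to about 12 N, where the blank met the stop. The final picture shows it flush. I measured its far end at 151.9 mm against the stop's nominal 153 mm. The same pictures made the jig about 1.5 mm short overall, so this fits the blank being home.
- **Screwdriver:** It lies flat on the open bench, released, and clear of both the jig and the rack.
- **Tin, offcut and dowel:** Their areas in the final top view match the first picture to within image noise, so none of them moved.

No check failed. The only small disagreement was the 1–2 mm camera scale error noted above.

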